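# Set the jig fence to the gauge with the screw slack taken up

## Robot

A 7-joint arm with a two-finger parallel gripper is mounted at the origin on a cart in front of the work surface, level with it; the furniture and walls round the work are solid. World frame = base frame: x ahead of the robot, y to its left, z up, the work surface at z = 0. Lengths are in m, angles in degrees, forces in N, time in s.
With the tool pointing down it reaches from about 0.425 to 0.825 m from the base axis. Payload 3.6 kg.
Tool frame: the origin (TCP) lies at the very end of the fingers, on their centre line; the grasp point (between the pads) lies 19 mm behind it; z points along the fingers, y is the line along which they close (so a half turn about z gives the same grasp; the last joint's range is limited). The gripper opens to 85 mm and grips with 20 to 120 N. Pads are 22 mm wide; open, the fingers measure 114 mm over their backs; the gripper's body (76 mm by 85 mm) begins 54 mm behind the grasp point. The pads swing forward as they close: fully open they stand 13 mm farther back than shut.
Start: joints at [69.929, 35.231, -0.722, 81.555, 0.464, 63.22, -2.315], TCP at [0.207, -0.616, 0.231] pointing down, gripper open.
Joint ranges: [-178.69, 178.69], [-17.37, 117.87], [-77.05, 75.6], [15.02, 138.74], [-78.02, 258.01], [0.78, 113.62], [-162.83, 162.83]. Speed limits (degrees/s): [159.86, 159.86, 180, 180, 180, 180, 180].

## Interface

Orientations are given as a 3x3 rotation matrix whose columns are the frame's x, y, z axes.
In Python, from plant import sense, capture, camera_model, finish_job, masks_of gives the robot as it stands.
- The arm moves only by the tool move_arm, never from a script. Its argument "motion" is a list of rows, each a list of 5 numbers: the finger opening in mm, from 0 to 85.4, then the shift along the tool's x, y, z in mm, then the turn about the tool's z in rad. In form: [[hand, tx, ty, tz, spin], ...]. A call has 1 to 10 rows; each row is the pose to reach, as a shift and turn from the pose commanded when the call began, along the tool's axes at that moment; what a row does not reach only later rows make up. A row lasts 1/10 s, in which the tool goes at most 50 mm and 8.59 degrees, less where a joint would pass 70% of its speed; a pose out of reach is approached as far as the arm can. A call with a gripper value outside its range is refused whole. The fingers move at their own pace and stop on an object; "force" is the grip in N (left out, the last holds). Time passes only in rows, so rows that repeat a pose let the fingers close. It gives the time, the measured TCP pose, the force, the opening and the grip force at its end, in the units of the state.
- sense(): the state, without advancing time (a new reading comes with each control period).
- capture(name): name is "scene" or "top"; returns the picture (400x640x3 uint8, red, green, blue); there is no depth.
- camera_model(name): a dict with "fx", "fy", "cx", "cy" (pixels), "rvec" (rotation vector, rad) and "tvec" (3), from world to camera coordinates, as OpenCV has them. Camera axes: x right, y down, z forward; pixel columns grow to the right and rows downward; lengths in m; the calibration is good to about 2 mm. A picture is of the moment at which its call begins. camera_model takes no time and is no camera call.
- finish_job(): hands the job in; it is judged then, once.
Trained networks look in the newest picture that a camera, given by its name, has taken for a name from the list of things; names that differ only in an ending like _2 or _b are one class to them, and where a whole thing is asked for, a point or a joint stands for the part that bears it (a point fixed in the world has none). Each returns a list of dicts, best first, with "p" (0 to 1); they miss things now and then, are a little off and sometimes report something else, mostly with a low value. They report only what shows in the picture. A call takes as long as a camera call. They do not tell look-alikes from the thing itself.
- masks_of(camera, target): "pixels" (400x640 bool, what is visible of it) and "box" ([left, top, right, bottom] in pixels, round what is visible of it).
The state is a dict: "time": time; "q": joint angles; "joint_velocities": joint speeds; "joint_efforts": joint torques, N m; "tool_pos": TCP position; "tool_rot": TCP orientation; "ft_force": force on the tool from outside, world axes, zero at the start; "moment": the same for the moment, N m; "opening": finger opening in m; "gripper_force": force on a finger pad.
Only numpy, scipy, OpenCV 4.12 (cv2) and the standard library are available. Lean on these libraries where they do the work, as an engineer would, in place of code of your own. Each camera call takes 0.05 s, during which the arm holds its last target. There are 200 camera calls.

## Task

The crank of this stop jig has slack on its screw, so the fence must be set from one side only. Wind the fence back well past the length of the steel setting gauge, lay the gauge flat and lengthwise on the bed between stop and fence, then turn the crank clockwise so that the fence slides the gauge against the stop and just nips it there: snug at both ends with a light squeeze of some 5 N, never hard. Leave the crank where that last clockwise turn took it, with its slack still taken up, let go, and do not disturb the van, the paint bottle and the sanding block.

Things in the scene. Friction and masses are not known exactly. Their poses are not given: they have to be found in the camera images.
- jig: The stop jig, fixed to the bench: a bed 290 x 80 mm, its top (where the gauge must lie) 24 mm above the bench. Its x axis runs along the bed, from the crank end (grey gear head) to the fixed stop; z up. Origin at bench level near the middle of the bed, which spans x = -157 to +133 mm.
- stop_face (a point): Middle of the lower edge of the fixed steel stop's face, on the bed (25 mm above the bench). The stop is 60 mm wide, 36 mm high; its face looks towards the fence, along the jig's -x.
- fence_face (a point): Middle of the lower edge of the sliding fence's steel face plate (26 mm above the bench), 60 mm wide, 34 mm high, looking along the jig's +x at the stop; the gap is its distance from stop_face. The plate is spring-backed: it gives 1 mm for each 18 N, 3 mm in all. The fence reaches 48 mm back from it. No side walls along the gap.
- fence (a joint): Travel of the fence (m): 0 = gap of 44 mm between stop and fence face, grows as the fence is wound back: gap = 0.044 + value; range -0.024 to +0.042. One rad of the dial moves it 9.5 mm (60 mm a turn). It holds still by friction when let go.
- crank (a joint): Slack between crank arm and screw dial (rad), counterclockwise from above positive, -0.3 to +0.3. The arm lies loose between two lugs on the dial: at +0.3 it drives the dial counterclockwise (gap opens), at -0.3 clockwise (gap closes); in between dial and fence stay still. It has a little friction, so the arm stays where it is left.
- crank_axis (a point): Point on the vertical axis of the crank, at the height of handle_grip (106 mm above the bench). Turning the dial takes about 2.5 N at the handle; each 10 N of squeeze on the gauge adds about 2.8 N.
- handle_grip (a point): The place to grip the crank's upright black handle: a round sleeve, 17 mm in diameter, 42 mm tall, which spins freely on its pin 34 mm from crank_axis, so the hand need not turn as it goes round. This point is on its axis, 26 mm above the crank arm (which lies below it) and 16 mm below the handle's top.
- gauge_mid (a point): Centre of the loose steel setting gauge, a bar 24 mm wide (y) and 30 mm high (z), about 0.25 kg, at first lying on the bench. Its length (x axis) is nominally 60 mm but not known exactly: it may be 3 mm off, so its touch must be felt, not measured.
- van: Bystander: small yellow model van, 23 x 64 x 29 mm, origin under its middle.
- paint_pot: Bystander: small paint bottle, 28 mm in diameter, 60 mm tall, origin under its middle.
- sander: Bystander: cork-coloured sanding block, 56 x 90 x 26 mm, origin under its middle.
Mind the look-alikes: they are no part of the job. Leave any green look-alike of the part that bears gauge_mid alone.

How it is judged (in metres and radians):
On the way, in this order (a step that is already met when the one before it is completed fails the run):
1. the fence is wound back past the gauge's length (gap over 66 mm) (value of joint fence above 0.022 m), for 0.2 s.
2. the gauge lies flat and lengthwise on the bed between stop and fence, let go, with the fence still back (value of joint fence above 0.0195 m and x of gauge_mid in the frame of jig between 0.025 and 0.079 m and y of gauge_mid in the frame of jig between -0.02 and 0.02 m and z of gauge_mid in the frame of jig below 0.043 m and angle between the x axis of gauge and the x axis of jig, either way round below 0.35 rad and contact force between the fingers and gauge below 0.1 N), for 0.1 s.
At the end, for the whole second after the job is handed in: The gauge lies flat on the bed at rest, lengthwise within 0.07 rad, within 22 mm of the bed's middle, seated on the stop (centre over 72.7 mm along the jig's x) and nipped by the fence with over 1 N (gap 60 to 64.5 mm); crank slack taken up clockwise (below -0.2 rad); all let go (contact force between fence and gauge above 1 N and x of gauge_mid in the frame of jig above 0.0727 m and horizontal distance between stop_face and fence_face between 0.06 and 0.0645 m and value of joint crank below -0.2 rad and angle between the x axis of gauge and the x axis of jig, either way round below 0.07 rad and y of gauge_mid in the frame of jig between -0.022 and 0.022 m and angle between gauge's own z axis and vertical below 0.06 rad and linear speed of gauge below 0.01 m/s); the robot touches nothing.
It fails at once if the gauge is squeezed by the fence with more than 20 N (contact force between fence and gauge above 20 N).
It fails at once if the van is moved more than 20 mm (distance of van from where it was at the start of the episode above 0.02 m).
It fails at once if the paint bottle is moved more than 20 mm (distance of paint_pot from where it was at the start of the episode above 0.02 m).
It fails at once if the sanding block is moved more than 20 mm (distance of sander from where it was at the start of the episode above 0.02 m).
It also fails if it takes over 72 s, if anything falls off the work surface, if the arm or the gripper's body presses on something with over 40 N, if the wrist force passes 120 N, or if a joint passes its speed limit or range.

## Working session

There is one attempt and no reset: what is moved stays moved. The work goes in short steps, Python scripts to look and compute and a tool call to move; the robot and the scene stay as the last step left them, time stands still between calls to the robot, and variables do not carry over. Pictures are saved under pics/ and viewed, at most 10 in all, crops included, and the job is handed in when it is done.

Besides the shell and the picture viewer there is one more tool, called after "Call:" as name([rows], argument=value, ...), one row to a line, values as JSON. move_arm: Moves the arm, as the interface text tells. Its arguments: {"type":"object","properties":{"motion":{"type":"array"},"force":{"type":"number"}},"required":["motion"]}

```bash
ls; mkdir -p pics; python3 - <<'E'
from plant import *
import cv2,numpy as np
s=sense();print(s)
for c in("scene","top"):
    im=capture(c);cv2.imwrite(f"pics/{c}0.png",im[:,:,::-1]);m=camera_model(c);print(c,m)
    R=cv2.Rodrigues(np.array(m["rvec"]))[0];print(-R.T@np.array(m["tvec"]).ravel())
E
```

```text
pics
{'time': 0.0, 'q': array([69.92893406, 35.28922752, -0.72267036, 81.64188912,  0.46546181,
       63.21912993, -2.31419858]), 'joint_velocities': array([ 0.05209149, -0.03310648, -0.08177837, -0.11054483, -0.04781119,
       -0.02234819, -0.00525438]), 'joint_efforts': array([ 8.83776956e-04, -4.69219816e+01,  2.58951411e-01, -1.71037567e+01,
        9.91284556e-03,  9.64547769e-03,  1.70767294e-07]), 'tool_pos': array([ 0.20657147, -0.61549168,  0.23013513]), 'tool_rot': array([[ 9.48004399e-01,  3.18256018e-01, -8.75502084e-04],
       [ 3.18257217e-01, -9.48001317e-01,  2.41805186e-03],
       [-6.04175726e-05, -2.57095865e-03, -9.99996693e-01]]), 'ft_force': array([0.08763573, 0.39515857, 0.47782711]), 'moment': array([ 0.01860011, -0.00967636,  0.00949064]), 'gripper_force': 0.0, 'opening': 0.08518697404460443}
scene {'fx': 467.88596685886057, 'fy': 467.88596685886057, 'cx': 312.6000918652841, 'cy': 198.81280486215812, 'rvec': array([ 0.95849161, -2.55025625,  0.96146881]), 'tvec': array([0.3087143 , 0.40374115, 1.11860897])}
[-0.05855289  0.52942659  1.10719308]
top {'fx': 394.62889243614933, 'fy': 394.62889243614933, 'cx': 316.6953589349391, 'cy': 195.42015397230708, 'rvec': array([ 2.12164657, -2.13439392,  0.18987772]), 'tvec': array([-0.13913172,  0.53435821,  1.04662633])}
[ 0.3395061  -0.14201969  1.12467285]
```

View pics/scene0.png

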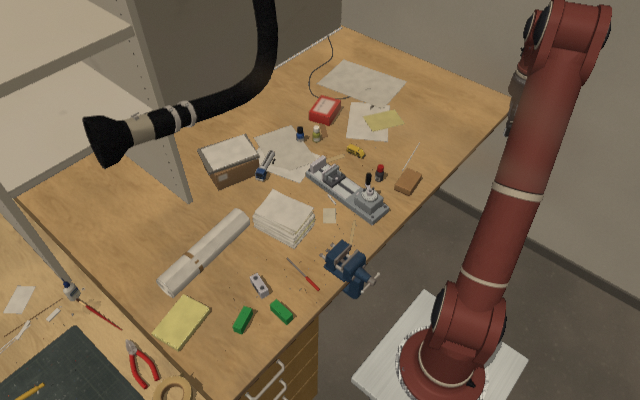

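View pics/top0.png

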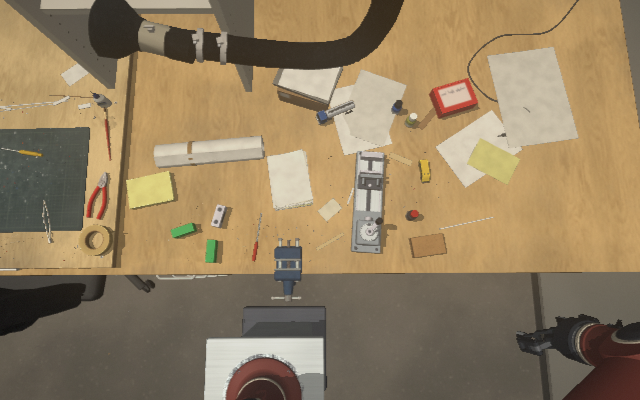

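```bash
cat >h.py <<'E'
from plant import *
import cv2,numpy as np
def cam(c):
    m=camera_model(c);R=cv2.Rodrigues(np.array(m["rvec"]))[0];return m,R,np.array(m["tvec"]).ravel()
def bp(c,uv,z):
    m,R,t=cam(c);d=R.T@np.array([(uv[0]-m["cx"])/m["fx"],(uv[1]-m["cy"])/m["fy"],1]);o=-R.T@t
    return o+d*(z-o[2])/d[2]
def pr(c,p):
    m,R,t=cam(c);q=R@np.array(p)+t;return np.array([m["fx"]*q[0]/q[2]+m["cx"],m["fy"]*q[1]/q[2]+m["cy"]])
def rect(pix):
    return cv2.minAreaRect(np.argwhere(pix)[:,::-1].astype(np.float32))
E
python3 - <<'E'
from h import *
im={c:capture(c) for c in("scene","top")}
for n,z in(("gauge_mid",.03),("handle_grip",.11),("fence_face",.06),("jig",.024),("van",.029),("paint_pot",.06),("sander",.026)):
  for c in im:
    for d in masks_of(c,n)[:4]:
        r=rect(d["pixels"]);print(n,c,round(d["p"],2),np.round(d["box"]),np.round(r[0],1),np.round(r[1],1),round(r[2],1),d["pixels"].sum(),bp(c,r[0],z).round(3))
a=cv2.resize(im["top"][140:270,160:290],None,fx=4.5,fy=4.5,interpolation=2)[:,:,::-1]
b=cv2.resize(im["top"][140:270,340:450],None,fx=4.5,fy=4.5,interpolation=2)[:,:,::-1]
cv2.imwrite("pics/g.png",a[150:,:400].copy() if 0 else np.hstack([a[200:585,0:330],b[0:385,0:400]]))
cv2.imwrite("pics/j.png",cv2.resize(im["scene"][130:230,290:430],None,fx=5,fy=5,interpolation=2)[:,:,::-1])
E
```

```text
gauge_mid scene 0.85 [233. 303. 256. 333.] [242.6 319.3] [12.1 27.7] 26.6 318 [0.437 0.235 0.03 ]
gauge_mid scene 0.72 [270. 300. 293. 326.] [281.  311.5] [26.2 12. ] 45.0 303 [0.38  0.157 0.03 ]
gauge_mid scene 0.63 [249. 274. 269. 299.] [258.8 285.2] [26.1 11.6] 56.3 283 [0.477 0.14  0.03 ]
gauge_mid top 0.84 [203. 242. 219. 263.] [211.5 251. ] [22. 11.] 90.0 241 [0.383 0.148 0.03 ]
gauge_mid top 0.7 [173. 220. 196. 236.] [183.3 230.3] [10.1 25.6] 71.6 254 [0.441 0.229 0.03 ]
gauge_mid top 0.63 [350. 151. 385. 254.] [367.3 202. ] [ 31.3 102.1] 2.9 3017 [ 0.517 -0.285  0.03 ]
handle_grip scene 0.52 [366. 174. 371. 185.] [367.5 179. ] [12.  5.] 90.0 63 [ 0.453 -0.294  0.11 ]
handle_grip top 0.57 [373. 218. 385. 230.] [378.5 221. ] [6. 7.] 90.0 47 [ 0.454 -0.301  0.11 ]
fence_face scene 0.54 [321. 164. 335. 182.] [326.8 169.8] [ 3.5 15.6] 45.0 42 [ 0.599 -0.283  0.06 ]
fence_face top 0.52 [361. 170. 379. 173.] [370.  171.9] [20.1  3.6] 4.1 77 [ 0.597 -0.29   0.06 ]
jig scene 0.93 [308. 156. 391. 225.] [350.4 184.5] [90.7 40.6] 36.3 2398 [ 0.523 -0.31   0.024]
jig top 0.77 [351. 152. 3
[... 416 characters left out ...]
2 [ 0.518 -0.287  0.029]
van top 0.32 [210. 209. 225. 226.] [218.7 215.9] [ 9.5 20.9] 18.4 192 [0.48  0.132 0.029]
paint_pot scene 0.42 [374. 163. 385. 179.] [379.  172.5] [17.  8.] 90.0 133 [ 0.468 -0.381  0.06 ]
paint_pot top 0.68 [360. 172. 380. 173.] [370.  171.9] [22.   3.7] 3.8 83 [ 0.597 -0.291  0.06 ]
paint_pot top 0.65 [404. 209. 420. 222.] [411.4 214.8] [ 8.9 13.4] 63.4 108 [ 0.476 -0.399  0.06 ]
sander scene 0.88 [395. 168. 420. 196.] [408.  181.4] [18.4 28.4] 38.7 470 [ 0.392 -0.439  0.026]
sander top 0.71 [352. 149. 385. 257.] [367.7 201.9] [ 30.2 101.5] 2.6 2906 [ 0.518 -0.286  0.026]
sander top 0.7 [408. 234. 446. 254.] [427.1 245.1] [20.4 35. ] 80.5 703 [ 0.396 -0.447  0.026]
```

View pics/g.png

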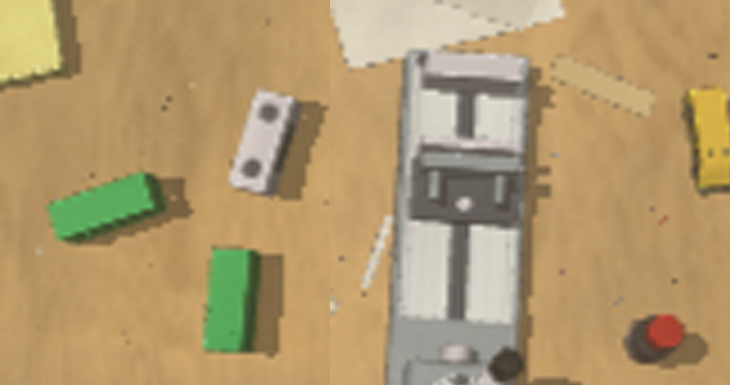

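View pics/j.png

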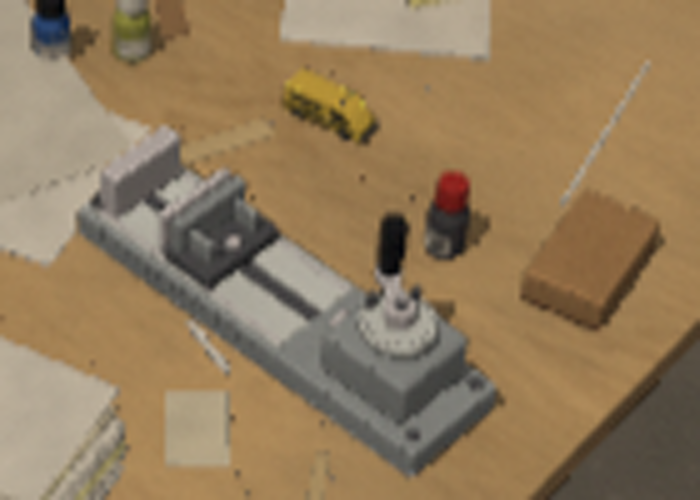

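The top view shows three gauge-shaped bars: steel-grey at (218,216), green at (183,230) and green at (211,251). The steel one with two dark dots is the gauge; the green ones are the look-alikes. The scene crop shows the stop at the far end, the fence in the middle, and the crank handle at about (368,179) in the scene picture.

```bash
cat >fit.py <<'E'
from h import *
from scipy.optimize import minimize
def box(x0,x1,y0,y1,z0,z1): return np.array([[x,y,z] for x in(x0,x1) for y in(y0,y1) for z in(z0,z1)])
def proj(c,P,pose):
    m,_,_=cam(c);x,y,a=pose
    W=np.c_[x+np.cos(a)*P[:,0]-np.sin(a)*P[:,1],y+np.sin(a)*P[:,0]+np.cos(a)*P[:,1],P[:,2]]
    K=np.array([[m["fx"],0,m["cx"]],[0,m["fy"],m["cy"]],[0,0,1]])
    return cv2.projectPoints(W,m["rvec"],m["tvec"],K,None)[0][:,0]
def sil(c,boxes,pose,S=8):
    M=np.zeros((400,640),np.uint8)
    A=np.zeros((1600,2560),np.uint8)
    for b in boxes:
        h=cv2.convexHull((proj(c,b,pose)*4+1.5).astype(np.float32));cv2.fillConvexPoly(A,np.round(h*16).astype(np.int32),255,shift=4)
    return cv2.resize(A,(640,400),interpolation=cv2.INTER_AREA)/255.
def fit(masks,boxes,p0):
    f=lambda p:sum(np.abs(sil(c,boxes,p)-m).sum() for c,m in masks.items())
    r=minimize(f,p0,method="Nelder-Mead",options=dict(initial_simplex=np.array([p0,p0+[.01,0,0],p0+[0,.01,0],p0+[0,0,.1]]),xatol=1e-4,fatol=.05))
    return r.x,r.fun
E
python3 - <<'E'
from fit import *
im={c:capture(c) for c in("scene","top")}
J={c:masks_of(c,"jig")[0]["pixels"] for c in im}
bx=[box(-.157,.133,-.04,.04,0,.024),box(.104,.12,-.03,.03,.02,.061)]
for ms in(J,{"top":J["top"]},{"scene":J["scene"]}):
    print("jig",fit(ms,bx,np.array([.52,-.29,-.04])))
# gauge: steel-coloured = best mask near known place
G={}
for c,u in(("scene",(259,285)),("top",(218,216))):
    for n in("gauge_mid","van"):
        for d in masks_of(c,n):
            if c not in G and d["pixels"].sum()<500 and np.hypot(*(np.array(rect(d["pixels"])[0])-u))<6: G[c]=d["pixels"]
gb=[box(-.03,.03,-.012,.012,0,.03)]
for ms in [G]+[{c:G[c]} for c in G]:
    print("gauge",list(ms),min((fit(ms,gb,np.array([.48,.135,a])) for a in(-.4,.4,1.2,2)),key=lambda r:r[1]))
for n in("crank","crank_axis","fence","stop_face"):
  for c in im:
    for d in masks_of(c,n)[:2]: print(n,c,round(d["p"],2),d["box"],d["pixels"].sum())
cv2.imwrite("pics/c.png",np.hstack([cv2.resize(im[c][y:y+60,x:x+44],None,fx=9,fy=9,interpolation=2) for c,y,x in(("top",200,348),("scene",165,345))])[:,:,::-1])
E
```

```text
jig (array([ 0.53604702, -0.28810558, -0.07525036]), np.float64(456.9490196078431))
jig (array([ 0.53492322, -0.28746304, -0.07720191]), np.float64(99.85490196078433))
jig (array([ 0.53846625, -0.29203192, -0.08303301]), np.float64(286.30196078431374))
gauge ['scene', 'top'] (array([ 0.48217233,  0.13588485, -0.3183484 ]), np.float64(75.52156862745097))
gauge ['scene'] (array([0.48365729, 0.13495028, 2.77220062]), np.float64(45.219607843137254))
gauge ['top'] (array([ 0.48161528,  0.1360125 , -0.28255845]), np.float64(20.40392156862745))
crank scene 0.51 [364.9, 173.4, 369.7, 196.4] 118
crank scene 0.45 [373.1, 165.2, 384.3, 179.6] 131
crank top 0.6 [363.1, 217.9, 380.1, 237.4] 99
crank_axis scene 0.8 [303.8, 159.0, 387.5, 224.4] 2335
crank_axis top 0.82 [350.8, 148.2, 388.2, 256.8] 2948
fence scene 0.73 [324.2, 164.1, 345.7, 184.4] 352
fence top 0.79 [357.3, 171.7, 381.9, 191.2] 451
stop_face scene 0.9 [305.9, 155.6, 388.6, 223.8] 2268
```

View pics/c.png

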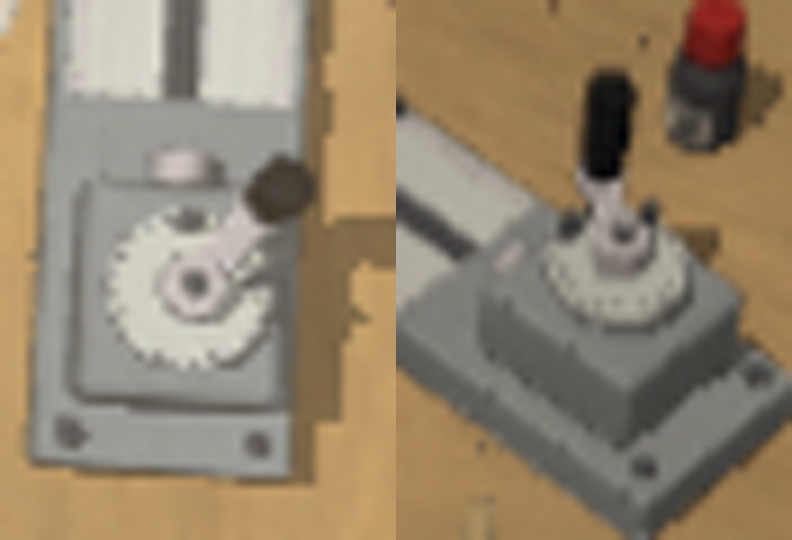

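```bash
python3 - <<'E'
from h import *
a=-.077;O=np.array([.5355,-.288]);Rj=np.array([[np.cos(a),-np.sin(a)],[np.sin(a),np.cos(a)]])
J=lambda p:(Rj.T@(p[:2]-O)).round(4)
for n,c,u,z in(("hub","top",(369.8,231.7),.085),("hub","scene",(370.4,191.1),.085),("htop","top",(379,221),.122),("htop","scene",(368.9,173.5),.122),("fenceplate","top",(370,171.9),.06),("fenceplate","scene",(326.8,169.8),.055)):
    p=bp(c,u,z);print(n,c,p.round(4),J(p))
print(sense()["tool_rot"].round(3))
E
```

```text
hub top [ 0.4289 -0.2816  0.085 ] [-0.1068 -0.0018]
hub scene [ 0.4293 -0.2804  0.085 ] [-0.1064 -0.0006]
htop top [ 0.4528 -0.3009  0.122 ] [-0.0814 -0.0192]
htop scene [ 0.4569 -0.3047  0.122 ] [-0.0771 -0.0227]
fenceplate top [ 0.5966 -0.2904  0.06  ] [0.0611 0.0023]
fenceplate scene [ 0.6024 -0.2869  0.055 ] [0.0666 0.0062]
[[ 0.948  0.318  0.   ]
 [ 0.318 -0.948  0.   ]
 [ 0.    -0.    -1.   ]]
```

Call:
move_arm([
  [85,40,-26,7,0.1],
  [85,84,-55,14,0.2],
  [85,126,-82,21,0.3],
  [85,168,-110,28,0.4],
  [85,210,-137,35,0.4],
  [85,252,-165,42,0.4],
  [85,294,-192,49,0.4],
  [85,334,-219,56,0.4],
  [85,334,-219,56,0.4],
])

```text
time: 2.6
tool_pos: [0.4592, -0.2936, 0.1745]
tool_rot: [[0.998, -0.062, 0.002], [-0.062, -0.998, 0.006], [0.002, -0.006, -1.0]]
ft_force: [0.5, 0.2, 0.3]
opening: 0.0854
gripper_force: 0.0
```

Call:
move_arm([
  [85,0,0,0,0],
  [85,0,0,0,0],
])

```text
time: 2.8
tool_pos: [0.4529, -0.3039, 0.1756]
tool_rot: [[0.997, -0.078, -0.0], [-0.078, -0.997, -0.002], [-0.0, 0.002, -1.0]]
ft_force: [0.1, -0.7, 0.3]
opening: 0.0848
gripper_force: 0.0
```

Call:
move_arm([
  [85,0,0,30,0],
  [85,0,0,60,0],
  [85,0,0,83,0],
  [85,0,0,83,0],
  [14,0,0,83,0],
  [14,0,0,83,0],
  [14,0,0,83,0],
  [14,0,0,83,0],
  [14,0,0,83,0],
  [14,0,0,83,0],
], force=30)

```text
time: 3.8
tool_pos: [0.4544, -0.3027, 0.0931]
tool_rot: [[0.997, -0.076, 0.002], [-0.076, -0.997, -0.001], [0.002, 0.001, -1.0]]
ft_force: [-0.0, -0.8, 3.7]
opening: 0.0155
gripper_force: 29.2
```

Call:
move_arm([
  [14,2.6,-4,0,0],
  [14,4.5,-8.4,0,0],
  [14,5.9,-12.9,0,0],
  [14,6.5,-17.6,0,0],
  [14,6.5,-22.4,0,0],
  [14,5.9,-27.1,0,0],
  [14,4.5,-31.6,0,0],
  [14,2.6,-36,0,0],
  [14,0.1,-40,0,0],
  [14,-2.9,-43.6,0,0],
])

```text
time: 4.8
tool_pos: [0.4546, -0.26, 0.0929]
tool_rot: [[0.997, -0.077, 0.002], [-0.077, -0.997, -0.003], [0.002, 0.003, -1.0]]
ft_force: [-1.3, -3.7, 5.1]
opening: 0.0157
gripper_force: 29.5
```

```bash
python3 - <<'E'
from h import *
import numpy as np
s=sense();print(s["ft_force"].round(2),s["tool_pos"].round(4))
capture("top");
for d in masks_of("top","fence_face")[:3]: print(d["p"],d["box"],bp("top",rect(d["pixels"])[0],.06).round(4))
E
```

```text
[-1.25 -3.73  5.12] [ 0.4546 -0.26    0.0929]
0.39 [362.8, 174.8, 380.0, 173.4] [ 0.5864 -0.2915  0.06  ]
```

Call:
move_arm([
  [14,-4.5,-3.9,0,0],
  [14,-9.6,-7,0,0],
  [14,-15.1,-9.1,0,0],
  [14,-20.9,-10.2,0,0],
  [14,-26.9,-10.3,0,0],
  [14,-32.7,-9.4,0,0],
  [14,-38.3,-7.5,0,0],
  [14,-43.5,-4.6,0,0],
  [14,-48.1,-0.9,0,0],
  [14,-52,3.6,0,0],
])

```text
time: 5.9
tool_pos: [0.4037, -0.2567, 0.0928]
tool_rot: [[0.997, -0.074, 0.003], [-0.074, -0.997, 0.002], [0.003, -0.002, -1.0]]
ft_force: [3.6, 0.7, 7.3]
opening: 0.0158
gripper_force: 29.6
```

```bash
python3 - <<'E'
from h import *
capture("top");capture("scene")
for c,z in(("top",.06),("scene",.055)):
  for d in masks_of(c,"fence_face")[:3]: print(d["p"],d["box"],bp(c,rect(d["pixels"])[0],z).round(4))
  for d in masks_of(c,"fence")[:1]: print(d["p"],d["box"])
print(sense()["q"].round(1),sense()["tool_pos"])
E
```

```text
0.65 [356.8, 180.8, 380.2, 200.8]
0.45 [307.8, 153.1, 387.7, 224.8] [ 0.5037 -0.2663  0.055 ]
0.58 [327.4, 168.2, 352.9, 192.9]
[ 27.8  32.1   3.2 118.2  -3.7  29.7 -60.6] [ 0.40293208 -0.25745068  0.09275343]
```

Call:
move_arm([
  [14,-2.5,4,0,0],
  [14,-4.4,8.4,0,0],
  [14,-5.8,12.9,0,0],
  [14,-6.4,17.6,0,0],
  [14,-6.4,22.4,0,0],
  [14,-6,25.9,0,0],
  [14,-6,25.9,0,0],
  [14,-6,25.9,0,0],
])

```text
time: 7.0
tool_pos: [0.3932, -0.2808, 0.0926]
tool_rot: [[0.997, -0.075, -0.002], [-0.075, -0.997, 0.005], [-0.003, -0.004, -1.0]]
ft_force: [-1.0, 0.8, 11.9]
opening: 0.0156
gripper_force: 30.0
```

```bash
python3 - <<'E'
from h import *
capture("top");capture("scene")
for c in("top","scene"):
  for d in masks_of(c,"fence")[:1]: print(d["p"],d["box"])
s=sense();print(s["q"].round(1),s["tool_pos"],s["ft_force"])
E
```

```text
0.91 [355.2, 183.2, 383.4, 204.4]
0.54 [330.4, 167.4, 352.2, 191.1]
[ 31.1  32.5   2.9 117.1  -3.3  30.6 -57.9] [ 0.39325011 -0.28082825  0.09264733] [-0.67661289 -0.24545652 10.55565344]
```

Call:
move_arm([
  [60,0,0,0,0],
  [60,0,0,0,0],
  [60,0,0,0,0],
  [60,0,0,-30,0],
  [60,0,0,-60,0],
  [60,0,0,-90,0],
  [60,10,-40,-100,0],
  [60,15,-85,-100,0],
  [60,20,-130,-100,0.1],
])

```text
time: 8.1
tool_pos: [0.4236, -0.1539, 0.1923]
tool_rot: [[0.984, -0.179, -0.001], [-0.179, -0.984, 0.001], [-0.001, -0.001, -1.0]]
ft_force: [0.6, 0.7, -0.6]
opening: 0.0601
gripper_force: 0.0
```

```bash
python3 - <<'E'
from h import *
im=capture("top")
cv2.imwrite("pics/o.png",cv2.resize(im[140:265,340:400],None,fx=4.5,fy=4.5,interpolation=2)[:,:,::-1])
E
```

```text
(no output)
```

View pics/o.png

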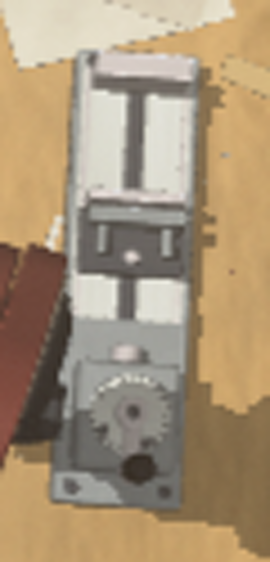

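Call:
move_arm([
  [60,1,-45,0,0.05],
  [60,2,-90,0,0.1],
  [60,3,-135,0,0.135],
  [60,5,-180,0,0.135],
  [60,6,-225,20,0.135],
  [60,7,-265,50,0.135],
  [60,8,-295,90,0.135],
  [60,8,-295,125,0.135],
  [60,8,-295,125,0.135],
])

```text
time: 9.05
tool_pos: [0.479, 0.1336, 0.0628]
tool_rot: [[0.953, -0.303, -0.012], [-0.303, -0.953, -0.003], [-0.011, 0.007, -1.0]]
ft_force: [0.1, 0.3, 0.0]
opening: 0.06
gripper_force: 0.0
```

```bash
python3 - <<'E'
from fit import *
im={c:capture(c) for c in("scene","top")};pose=(.5355,-.288,-.077)
out=[]
for c,(x,y,w,h,f) in(("top",(345,145,45,60,9)),("scene",(300,145,70,60,8))):
    A=cv2.resize(im[c][y:y+h,x:x+w],None,fx=f,fy=f,interpolation=2)[:,:,::-1].copy()
    def L(P,col):
        q=(proj(c,np.array(P,float),pose)-[x,y]+.5)*f
        cv2.polylines(A,[np.round(q).astype(np.int32)],False,col,1)
    L([[.104,-.03,.025],[.104,.03,.025]],(0,0,255));L([[.104,-.03,.061],[.104,.03,.061]],(0,0,255))
    L([[.032,-.03,.06],[.032,.03,.06]],(0,255,0));L([[-.157,.04,.024],[.133,.04,.024],[.133,-.04,.024],[-.157,-.04,.024]],(255,0,0))
    out.append(A)
H=max(a.shape[0] for a in out);W=sum(a.shape[1] for a in out)
out=[cv2.copyMakeBorder(a,0,H-a.shape[0],0,0,0) for a in out];cv2.imwrite("pics/ov.png",cv2.resize(np.hstack(out),None,fx=.8,fy=.8))
E
```

```text
(no output)
```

View pics/ov.png

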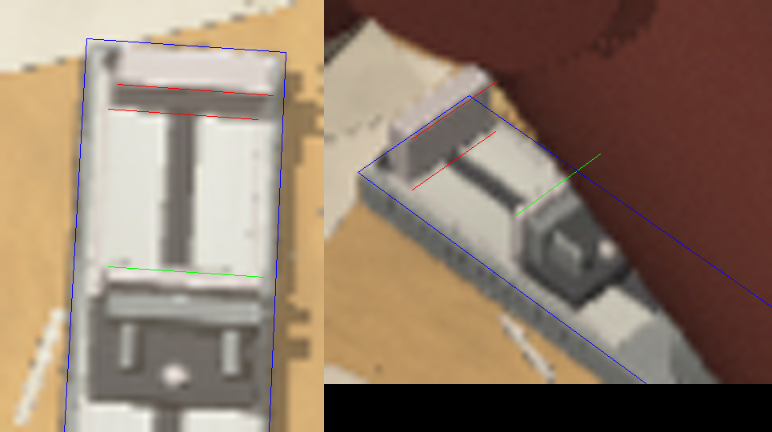

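The opened jig shows a gap of about 72–77 mm, past the 66 mm required. Now I'll grasp the steel gauge.

Call:
move_arm([
  [60,0,0,30,0],
  [60,0,0,60,0],
  [60,0,0,60,0],
  [18,0,0,60,0],
  [18,0,0,60,0],
  [18,0,0,60,0],
  [18,0,0,60,0],
  [18,0,0,60,0],
  [18,0,0,30,0],
  [18,0,0,0,0],
], force=40)

```text
time: 10.15
tool_pos: [0.4828, 0.1332, 0.0684]
tool_rot: [[0.952, -0.306, -0.001], [-0.306, -0.952, -0.0], [-0.001, 0.001, -1.0]]
ft_force: [0.1, 0.2, -3.4]
opening: 0.0233
gripper_force: 40.2
```

```bash
python3 - <<'E'
from fit import *
s=sense();print(s["tool_pos"],s["ft_force"],s["opening"])
im=capture("scene");cv2.imwrite("pics/gr.png",cv2.resize(im[210:340,190:330],None,fx=4,fy=4,interpolation=2)[:,:,::-1])
E
```

```text
[0.48281497 0.13323361 0.0684131 ] [ 0.12044348  0.15849702 -3.41901898] 0.02326449956587598
```

View pics/gr.png

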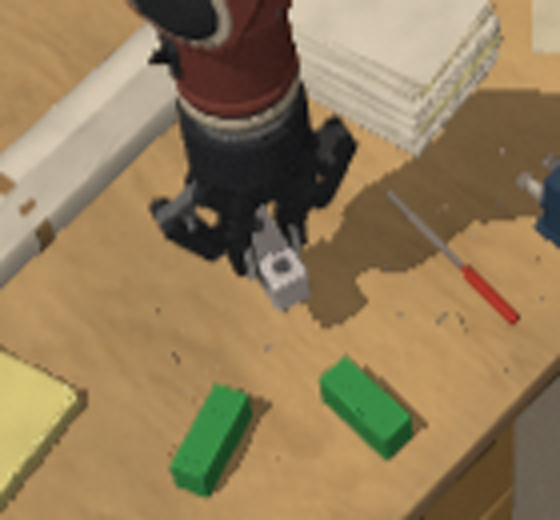

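Call:
move_arm([
  [18,0,0,-45,0],
  [18,10,15,-85,0],
  [18,35,53,-100,-0.05],
  [18,60,90,-100,-0.1],
  [18,86,129,-100,-0.15],
  [18,111,166,-100,-0.2],
  [18,136,204,-100,-0.234],
  [18,162,243,-100,-0.234],
  [18,187,280,-100,-0.234],
  [18,212,318,-100,-0.234],
])

```text
time: 11.2
tool_pos: [0.5875, -0.2356, 0.1676]
tool_rot: [[0.997, -0.077, -0.0], [-0.077, -0.997, 0.001], [-0.0, -0.001, -1.0]]
ft_force: [1.0, 0.4, -3.4]
opening: 0.0235
gripper_force: 40.3
```

Call:
move_arm([
  [18,23,36,0,0],
  [18,23,36,20,0],
  [18,23,36,40,0],
  [18,23,36,40,0],
  [18,23,36,40,0],
])

```text
time: 11.7
tool_pos: [0.6077, -0.2713, 0.1274]
tool_rot: [[0.997, -0.077, -0.001], [-0.077, -0.997, 0.001], [-0.001, -0.001, -1.0]]
ft_force: [0.8, 0.2, -3.3]
opening: 0.023
gripper_force: 40.3
```

```bash
python3 - <<'E'
from h import *
s=sense();print(s["tool_pos"],s["tool_rot"].round(4),s["ft_force"],s["opening"])
E
```

```text
[ 0.60770854 -0.27126905  0.1273835 ] [[ 9.971e-01 -7.660e-02 -1.000e-03]
 [-7.660e-02 -9.971e-01  6.000e-04]
 [-1.000e-03 -5.000e-04 -1.000e+00]] [ 0.83855662  0.17330445 -3.25687167] 0.022993964663667373
```

Call:
move_arm([
  [18,-2,22,0,0],
  [18,-2,22,25,0],
  [18,-2,22,45,0],
  [18,-2,22,60,0],
  [18,-2,22,70,0],
  [18,-2,22,80,0],
  [18,-2,22,85,0],
  [18,-2,22,85,0],
])

```text
time: 12.5
tool_pos: [0.6043, -0.2934, 0.0419]
tool_rot: [[0.997, -0.077, -0.001], [-0.077, -0.997, 0.0], [-0.001, -0.0, -1.0]]
ft_force: [0.4, 0.5, -3.5]
opening: 0.0233
gripper_force: 40.3
```

```bash
python3 - <<'E'
from h import *
s=sense();print(s["tool_pos"],s["ft_force"],s["moment"],s["opening"])
im=capture("scene");im2=capture("top")
a=cv2.resize(im[130:220,285:385],None,fx=4.5,fy=4.5,interpolation=2);b=cv2.resize(im2[145:235,345:405],None,fx=4.5,fy=4.5,interpolation=2)
cv2.imwrite("pics/pl.png",np.hstack([a,b])[:,:,::-1])
E
```

```text
[ 0.60427023 -0.29335597  0.04187764] [ 0.37734931  0.45107106 -3.46510277] [-0.00253372 -0.0508051  -0.03106729] 0.023344728850148964
```

View pics/pl.png

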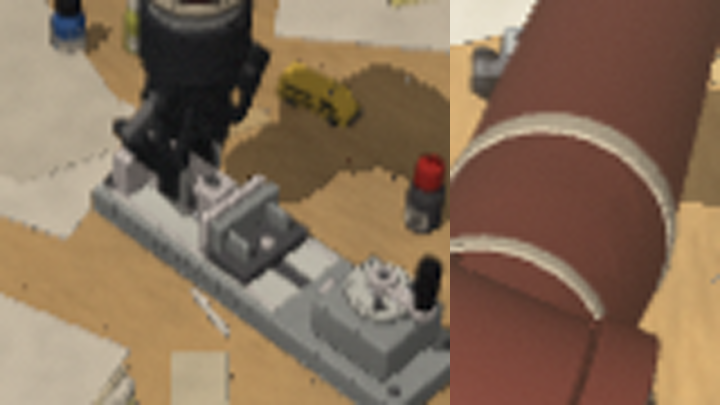

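The gauge hangs clear between stop and fence, so I'll lower it and release.

Call:
move_arm([
  [18,0,0,4,0],
  [18,0,0,8,0],
  [18,0,0,10,0],
  [18,0,0,10,0],
])

```text
time: 13.0
tool_pos: [0.6047, -0.2937, 0.0338]
tool_rot: [[0.997, -0.077, 0.001], [-0.077, -0.997, -0.0], [0.001, 0.0, -1.0]]
ft_force: [-2.3, 1.3, 3.9]
opening: 0.0232
gripper_force: 41.3
```

Call:
move_arm([
  [50,0,0,0,0],
  [50,0,0,0,0],
  [50,0,0,0,0],
  [50,0,0,0,0],
  [50,0,0,-20,0],
  [50,0,0,-50,0],
  [50,0,0,-90,0],
  [50,0,0,-130,0],
  [60,-45,1,-135,0],
  [60,-90,2,-135,0],
])

```text
time: 14.0
tool_pos: [0.5158, -0.2889, 0.1695]
tool_rot: [[0.997, -0.075, 0.006], [-0.075, -0.997, -0.003], [0.006, 0.002, -1.0]]
ft_force: [-0.3, -1.4, -0.7]
opening: 0.0601
gripper_force: 0.0
```

Call:
move_arm([
  [60,-45,0,0,0],
  [60,-90,1,0,0],
  [60,-121,2,0,0],
  [60,-121,2,0,0],
  [60,-121,2,0,0],
])

```text
time: 14.5
tool_pos: [0.3941, -0.2817, 0.1678]
tool_rot: [[0.997, -0.078, 0.002], [-0.078, -0.997, -0.001], [0.002, 0.001, -1.0]]
ft_force: [0.5, 0.9, -0.2]
opening: 0.0603
gripper_force: 0.0
```

```bash
python3 - <<'E'
from h import *
s=sense();print(s["tool_pos"],s["ft_force"],s["opening"])
im=capture("scene");im2=capture("top")
a=cv2.resize(im[130:220,285:385],None,fx=4.5,fy=4.5,interpolation=2);b=cv2.resize(im2[145:235,345:405],None,fx=4.5,fy=4.5,interpolation=2)
cv2.imwrite("pics/pl2.png",np.hstack([a,b])[:,:,::-1])
E
```

```text
[ 0.39405935 -0.28165201  0.16780887] [ 0.53278017  0.94813478 -0.15815458] 0.06025999787987061
```

View pics/pl2.png

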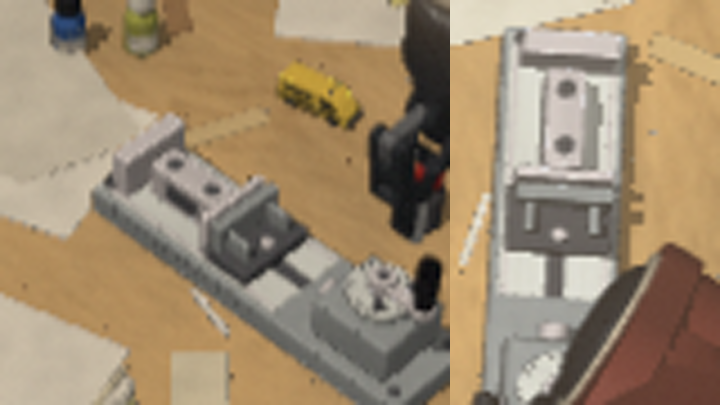

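The gauge lies lengthwise on the bed between stop and fence, at crop pixels (567,117) in the top part of the picture. Next I regrip the handle.

Call:
move_arm([
  [60,0,0,35,0],
  [60,0,0,65,0],
  [60,0,0,75,0],
  [60,0,0,75,0],
  [14,0,0,75,0],
  [14,0,0,75,0],
  [14,0,0,75,0],
  [14,0,0,75,0],
  [14,0,0,75,0],
], force=30)

```text
time: 15.5
tool_pos: [0.3945, -0.2816, 0.0933]
tool_rot: [[0.997, -0.077, 0.002], [-0.077, -0.997, -0.001], [0.002, 0.001, -1.0]]
ft_force: [0.4, 0.8, 6.8]
opening: 0.0152
gripper_force: 29.4
```

```bash
python3 - <<'E'
from h import *
s=sense();print(s["tool_pos"],s["ft_force"],s["opening"],s["q"].round(1))
E
```

```text
[ 0.39449162 -0.28155452  0.0933431 ] [0.37389579 0.82679898 6.78437056] 0.015215150052954577 [ 33.1  32.4  -0.2 117.1   0.2  30.3 -61.7]
```

Call:
move_arm([
  [14,-0.2,-3,0,0],
  [14,0,-7.1,0,0],
  [14,0.6,-10.7,0,0],
  [14,1.6,-14.1,0,0],
  [14,2.9,-17.4,0,0],
  [14,4.5,-20.6,0,0],
  [14,6.5,-23.5,0,0],
  [14,8.7,-26.3,0,0],
  [14,11.3,-28.8,0,0],
  [14,14.1,-31,0,0],
])

```text
time: 16.5
tool_pos: [0.4099, -0.253, 0.0933]
tool_rot: [[0.997, -0.078, 0.0], [-0.078, -0.997, -0.002], [0.001, 0.002, -1.0]]
ft_force: [-1.8, -0.1, 7.0]
opening: 0.0154
gripper_force: 29.5
```

```bash
cat >mon.py <<'E'
from h import *
s=sense();p=s["tool_pos"];d=p[:2]-[.4277,-.281];r=np.hypot(*d);er=d/r;et=np.array([er[1],-er[0]]) # clockwise
F=s["ft_force"];print("t",round(s["time"],2),"ang",np.degrees(np.arctan2(d[1],d[0])).round(2),"r",(r*1e3).round(2),"Frad",(F[:2]@er).round(2),"Ftan(cw)",(F[:2]@et).round(2),F.round(2),p.round(4))
E
python3 mon.py; python3 - <<'E'
from h import *
im=capture("top");cv2.imwrite("pics/m1.png",cv2.resize(im[145:235,345:405],None,fx=6,fy=6,interpolation=2)[:,:,::-1])
E
```

```text
t 16.5 ang 122.5 r 33.2 Frad 0.87 Ftan(cw) -1.56 [-1.79 -0.1   7.02] [ 0.4099 -0.253   0.0933]
```

View pics/m1.png

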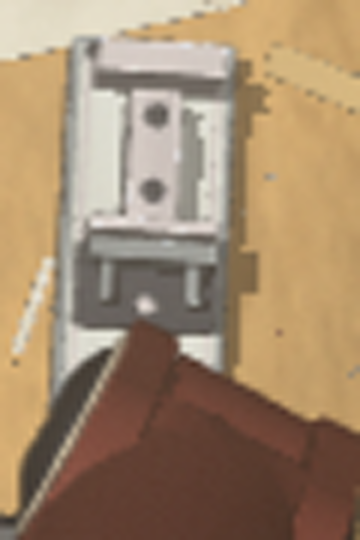

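Call:
move_arm([
  [14,1.9,-1.3,0,0],
  [14,4,-2.5,0,0],
  [14,6.1,-3.5,0,0],
  [14,6.1,-3.5,0,0],
])

```text
time: 16.95
tool_pos: [0.4164, -0.2497, 0.0933]
tool_rot: [[0.997, -0.078, 0.001], [-0.078, -0.997, -0.002], [0.001, 0.002, -1.0]]
ft_force: [-1.7, -0.5, 7.8]
opening: 0.0154
gripper_force: 29.5
```

```bash
python3 mon.py
```

```text
t 16.95 ang 109.75 r 33.3 Frad 0.08 Ftan(cw) -1.79 [-1.71 -0.53  7.77] [ 0.4164 -0.2497  0.0933]
```

Call:
move_arm([
  [14,1.1,-0.4,0,0],
  [14,2.3,-0.8,0,0],
  [14,3.4,-1.2,0,0],
  [14,4.5,-1.6,0,0],
])

```text
time: 17.35
tool_pos: [0.4205, -0.2484, 0.0933]
tool_rot: [[0.997, -0.078, -0.0], [-0.078, -0.997, -0.002], [-0.0, 0.002, -1.0]]
ft_force: [-2.1, -0.7, 7.5]
opening: 0.0156
gripper_force: 29.6
```

```bash
python3 mon.py
```

```text
t 17.35 ang 102.51 r 33.43 Frad -0.22 Ftan(cw) -2.19 [-2.09 -0.69  7.45] [ 0.4205 -0.2484  0.0933]
```

Call:
move_arm([
  [14,0.6,-0.2,0,0],
  [14,1.2,-0.3,0,0],
  [14,1.8,-0.4,0,0],
  [14,2.3,-0.5,0,0],
])

```text
time: 17.75
tool_pos: [0.4228, -0.2479, 0.0933]
tool_rot: [[0.997, -0.078, -0.001], [-0.078, -0.997, -0.001], [-0.0, 0.001, -1.0]]
ft_force: [-2.9, -0.5, 8.3]
opening: 0.0152
gripper_force: 29.6
```

```bash
python3 mon.py; python3 - <<'E'
from h import *
im=capture("top").astype(int);cv2.imwrite("pics/m2.png",im[:,:,::-1].astype(np.uint8))
print(im[156:185,366:374].sum(2).mean(1).round())  # column strip left/through gauge
print([ (n,[(round(d["p"],2),d["box"]) for d in masks_of("top",n)[:2]]) for n in("gauge_mid","fence")])
E
```

```text
t 17.75 ang 98.5 r 33.47 Frad -0.03 Ftan(cw) -2.97 [-2.93 -0.47  8.27] [ 0.4228 -0.2479  0.0933]
[621. 329. 390. 567. 558. 459. 422. 428. 480. 568. 569. 564. 566. 576.
 579. 585. 584. 536. 451. 446. 474. 555. 602. 554. 626. 614. 317. 360.
 472.]
[('gauge_mid', [(0.68, [172.2, 219.9, 196.1, 236.1]), (0.53, [203.3, 241.0, 216.7, 261.4])]), ('fence', [(0.71, [356.6, 177.5, 383.2, 197.3])])]
```

Call:
move_arm([
  [14,0.6,-0.1,0,0],
  [14,1.2,-0.2,0,0],
  [14,1.8,-0.3,0,0],
])

```text
time: 18.2
tool_pos: [0.4245, -0.2476, 0.0933]
tool_rot: [[0.997, -0.078, -0.001], [-0.078, -0.997, -0.001], [-0.001, 0.001, -1.0]]
ft_force: [-3.1, -0.5, 7.9]
opening: 0.0156
gripper_force: 29.6
```

```bash
python3 mon.py
```

```text
t 18.2 ang 95.43 r 33.53 Frad -0.2 Ftan(cw) -3.1 [-3.06 -0.49  7.94] [ 0.4245 -0.2476  0.0933]
```

Call:
move_arm([
  [14,0.6,-0.1,0,0],
  [14,1.2,-0.2,0,0],
  [14,1.8,-0.2,0,0],
  [14,2.3,-0.3,0,0],
])

```text
time: 18.6
tool_pos: [0.4269, -0.2474, 0.0933]
tool_rot: [[0.997, -0.078, -0.001], [-0.078, -0.997, -0.001], [-0.001, 0.001, -1.0]]
ft_force: [-2.7, -0.4, 9.4]
opening: 0.0155
gripper_force: 29.6
```

```bash
python3 mon.py
```

```text
t 18.6 ang 91.42 r 33.59 Frad -0.28 Ftan(cw) -2.71 [-2.7  -0.35  9.42] [ 0.4269 -0.2474  0.0933]
```

Call:
move_arm([
  [14,0.6,0,0,0],
  [14,1.2,0,0,0],
  [14,1.8,-0.1,0,0],
  [14,2.4,-0.1,0,0],
])

```text
time: 19.0
tool_pos: [0.4292, -0.2474, 0.0933]
tool_rot: [[0.997, -0.078, -0.001], [-0.078, -0.997, -0.001], [-0.001, 0.001, -1.0]]
ft_force: [-3.3, -0.1, 8.0]
opening: 0.0154
gripper_force: 29.6
```

```bash
python3 mon.py
```

```text
t 19.0 ang 87.39 r 33.66 Frad -0.3 Ftan(cw) -3.31 [-3.32 -0.14  7.96] [ 0.4292 -0.2474  0.0933]
```

Call:
move_arm([
  [14,0.6,0,0,0],
  [14,1.2,0,0,0],
  [14,1.8,0,0,0],
  [14,2.4,0.1,0,0],
])

```text
time: 19.4
tool_pos: [0.4309, -0.2474, 0.0933]
tool_rot: [[0.997, -0.078, -0.002], [-0.078, -0.997, -0.0], [-0.002, 0.0, -1.0]]
ft_force: [-5.0, 1.4, 9.8]
opening: 0.0157
gripper_force: 29.7
```

```bash
python3 mon.py
```

```text
t 19.4 ang 84.54 r 33.72 Frad 0.88 Ftan(cw) -5.14 [-5.04  1.36  9.79] [ 0.4309 -0.2474  0.0933]
```

Call:
move_arm([
  [14,0,0,0,0],
])

```text
time: 19.5
tool_pos: [0.431, -0.2474, 0.0932]
tool_rot: [[0.997, -0.078, -0.002], [-0.078, -0.997, -0.0], [-0.002, 0.0, -1.0]]
ft_force: [-3.7, 0.5, 9.1]
opening: 0.0152
gripper_force: 29.7
```

```bash
python3 mon.py; python3 -c "
from h import *
im=capture('top');cv2.imwrite('pics/m3.png',im[:,:,::-1])
import time"; python3 mon.py
```

```text
t 19.5 ang 84.47 r 33.74 Frad 0.17 Ftan(cw) -3.73 [-3.7   0.53  9.08] [ 0.431  -0.2474  0.0932]
t 19.55 ang 84.45 r 33.73 Frad 0.73 Ftan(cw) -2.74 [-2.65  0.99  8.56] [ 0.431  -0.2474  0.0933]
```

Call:
move_arm([
  [14,0.4,0,0,0],
  [14,0.8,0,0,0],
])

```text
time: 19.75
tool_pos: [0.4314, -0.2474, 0.0932]
tool_rot: [[0.997, -0.078, -0.003], [-0.078, -0.997, -0.0], [-0.003, 0.0, -1.0]]
ft_force: [-4.4, 0.7, 10.8]
opening: 0.0153
gripper_force: 29.8
```

```bash
python3 mon.py
```

```text
t 19.75 ang 83.76 r 33.76 Frad 0.21 Ftan(cw) -4.44 [-4.4   0.69 10.77] [ 0.4314 -0.2474  0.0932]
```

```bash
python3 - <<'E'
from h import *
ims=[cv2.imread("pics/top0.png")[:,:,::-1],cv2.imread("pics/m2.png")[:,:,::-1],cv2.imread("pics/m3.png")[:,:,::-1],capture("top")]
for im in ims:
    print("gauge cols",im[155:188,368:372].astype(int).sum(2).mean(1).round().astype(int))
for im in ims[1:]: print("bed cols",im[155:188,361:364].astype(int).sum(2).mean(1).round().astype(int))
E
python3 mon.py
```

```text
gauge cols [586 580 295 302 297 278 334 332 314 317 318 316 318 307 315 403 585 566
 310 425 447 446 317 250 245 293 291 292 310 474 520 409 286]
gauge cols [618 615 320 408 601 591 434 403 408 454 600 599 598 598 598 597 598 592
 499 374 338 372 508 597 547 625 611 310 348 470 470 446 256]
gauge cols [620 615 352 620 596 516 419 410 448 558 602 599 601 602 600 600 599 568
 377 336 366 462 602 603 609 605 401 320 479 471 458 249 255]
gauge cols [621 614 353 621 596 516 418 406 450 560 601 600 601 600 601 599 598 568
 376 338 367 463 602 603 611 604 394 329 476 473 463 251 254]
bed cols [586 464 327 322 369 655 654 653 651 650 651 651 651 649 649 648 648 646
 643 645 643 643 643 638 613 618 494 330 489 468 469 297 376]
bed cols [584 467 327 325 370 654 655 655 652 651 652 653 650 648 650 649 648 648
 647 646 644 643 636 573 632 650 322 466 469 474 348 356 358]
bed cols [585 466 327 321 370 655 655 655 653 652 651 653 652 650 649 649 649 648
 647 645 642 643 636 573 631 648 321 466 468 472 333 331 354]
t 19.8 ang 83.74 r 33.72 Frad -0.06 Ftan(cw) -3.7 [-3.69  0.34  9.57] [ 0.4314 -0.2475  0.0933]
```

Call:
move_arm([
  [14,0.4,0,0,0],
])

```text
time: 19.9
tool_pos: [0.4316, -0.2474, 0.0932]
tool_rot: [[0.997, -0.078, -0.003], [-0.078, -0.997, 0.0], [-0.003, 0.0, -1.0]]
ft_force: [-4.7, 1.0, 10.1]
opening: 0.0153
gripper_force: 29.8
```

```bash
python3 mon.py
```

```text
t 19.9 ang 83.44 r 33.79 Frad 0.5 Ftan(cw) -4.75 [-4.67  1.04 10.06] [ 0.4316 -0.2474  0.0932]
```

Call:
move_arm([
  [14,-0.8,0,0,0],
  [50,-0.8,0,0,0],
  [50,-0.8,0,0,0],
  [50,-0.8,0,0,0],
  [50,-0.8,0,-5,0],
  [50,-0.8,0,-30,0],
  [50,-0.8,0,-65,0],
  [50,-0.8,0,-100,0],
  [50,-0.8,0,-100,0],
])

```text
time: 20.8
tool_pos: [0.4358, -0.2485, 0.197]
tool_rot: [[0.997, -0.077, 0.01], [-0.077, -0.997, -0.005], [0.01, 0.004, -1.0]]
ft_force: [0.9, 0.1, -0.4]
opening: 0.0495
gripper_force: 0.0
```

```bash
python3 - <<'E'
from h import *
s=sense();print(s["tool_pos"],s["ft_force"],s["time"])
im=capture("top");capture("scene")
print("gauge cols",im[155:188,368:372].astype(int).sum(2).mean(1).round().astype(int))
for c in("top","scene"):
  for d in masks_of(c,"handle_grip")[:2]: print(c,d["p"],d["box"],bp(c,rect(d["pixels"])[0],.115).round(4))
print(pr("top",(.4316,-.2474,.115)),pr("scene",(.4316,-.2474,.108)))
E
```

```text
[ 0.43580697 -0.24853799  0.19699052] [ 0.90244655  0.05731869 -0.37319662] 20.8
gauge cols [620 614 350 620 596 516 418 405 448 555 600 600 599 600 598 597 598 567
 355 310 341 344 322 298 279 264 255 253 252 250 251 250 250]
[357.96154258 229.70055908] [363.62647541 191.728     ]
```

Call:
move_arm([
  [50,0,-40,0,0],
  [50,0,-80,0,0],
  [50,0,-120,0,0],
  [50,0,-160,0,0],
  [50,0,-160,0,0],
  [50,0,-160,0,0],
])

```text
time: 21.6
tool_pos: [0.4445, -0.0865, 0.1913]
tool_rot: [[0.997, -0.074, -0.003], [-0.074, -0.997, 0.0], [-0.003, -0.0, -1.0]]
ft_force: [0.7, -0.3, -0.5]
opening: 0.05
gripper_force: 0.0
```

```bash
python3 - <<'E'
from h import *
im=capture("top");capture("scene")
for c in("top","scene"):
  for n in ("handle_grip","fence"):
    for d in masks_of(c,n)[:2]: print(c,n,d["p"],d["box"],bp(c,rect(d["pixels"])[0],.115).round(4))
print(pr("top",(.4316,-.2474,.115)),pr("scene",(.4316,-.2474,.108)))
print("gauge cols",im[155:188,368:372].astype(int).sum(2).mean(1).round().astype(int))
E
```

```text
top fence 0.76 [355.7, 178.2, 381.5, 197.9] [ 0.5407 -0.2785  0.115 ]
scene handle_grip 0.41 [361.2, 188.7, 366.0, 198.6] [ 0.4287 -0.235   0.115 ]
scene handle_grip 0.26 [339.1, 176.5, 351.3, 191.8] [ 0.4965 -0.2293  0.115 ]
[357.96154258 229.70055908] [363.62647541 191.728     ]
gauge cols [626 621 357 627 602 522 423 414 453 564 608 606 606 605 607 608 606 576
 384 342 372 469 608 609 615 612 409 326 486 478 463 260 266]
```

The handle stayed put: seen at scene (363.6,193.6), against (363.6,191.7) predicted from where I left it. The gauge has not moved either, so I'm handing in.

```bash
python3 -c "
from plant import *
print(finish_job())"
```

```text
the job is handed in; nothing more can be done
None
```

The job is handed in (no verdict came back): by hand force the gauge is nipped against the stop at roughly 5–6 N, with the crank left where the last clockwise turn took it and let go; one lapse is that I viewed 11 pictures, one over the limit of 10.

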